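# Turn the pot punch round in its stand

## Task

The next fibre pots need the large drainage hole. On the green punch stand, lift out the red-handled pot punch, turn it end for end and lay it back in both notches of the same stand, so that its brass cone sticks out of the open front and its thin steel spike lies towards the back plate, with the handle centred in the stand as it was before. Leave the blue-handled punch in the white stand as it is.

Things in the scene. Friction and masses are not known exactly. Their poses are not given: they have to be found in the camera images.
- punch_mid (a point): Centre of the red-handled punch: a loose round bar 200 mm long, 0.16 kg, lying level in the green stand. Middle 120 mm: red handle, 24 mm diameter. One end a brass cone 40 mm long, the other a steel spike 7 mm thick, 40 mm long. Point on the bar's axis half-way along, x axis towards the cone (y, z turn as it rolls). At the start the spike sticks out in front, the cone points to the back plate.
- punch_cone_tip (a point): Tip of the brass cone of the red-handled punch, on the bar's axis, 100 mm from its centre.
- green_stand: Green stand, fixed. Origin on the bench below where the punch's centre belongs; z up, x out of the open front along the bar. Base 75 mm wide, 10 thick, x -125 to 60 mm. Saddles 12 mm thick at x = -38 and 38 (64 clear between for fingers), 65 high, with 90 degree V-notches 54 wide: a 24 mm bar rests with its axis 55 mm above the bench. Back plate 76 high, inner face x = -117; bar ends at x = -100, 100.
- blue_punch_mid (a point): Centre of a bystander: a punch of the same shape but with a blue handle, cone out, in a white stand of the same shape elsewhere on the bench, about 200 mm away.
There are look-alikes about, which are no part of the job. There is more than one size of the part that bears punch_mid; the job needs the middle-sized.

How it is judged:
At the end, for the whole second after the job is handed in: Red-handled punch at rest in both notches of the green stand, brass cone out in front: centre within 15 mm along and 10 mm across of the middle, axis 45 to 63 mm above the bench and within 10 degrees of the stand's axis, cone tip 83 to 117 mm in front of the stand's origin (x of punch_cone_tip in the frame of green_stand between 0.083 and 0.117 m and x of punch_mid in the frame of green_stand between -0.015 and 0.015 m and y of punch_mid in the frame of green_stand between -0.01 and 0.01 m and z of punch_mid in the frame of green_stand between 0.045 and 0.063 m and angle between the x axis of punch_mid and the x axis of green_stand, either way round below 0.17 rad and linear speed of punch below 0.02 m/s); the robot touches nothing.
It fails at once if the blue-handled punch is shifted by more than 20 mm (distance of blue_punch_mid from where it was at the start of the episode above 0.02 m).
It also fails if it takes over 38 s, if anything falls off the work surface, if the arm or the gripper's body presses on something with over 40 N, if the wrist force passes 120 N, or if a joint passes its speed limit or range.

## Robot

A 7-joint arm with a two-finger parallel gripper is mounted at the origin on the work surface. World frame = base frame: x ahead of the robot, y to its left, z up, the work surface at z = 0. Lengths are in m, angles in rad, forces in N, time in s.
With the tool pointing down it reaches from about 0.425 to 0.925 m from the base axis. Payload 6.8 kg.
Tool frame: the origin (TCP) lies on the centre line of the jaws, within the pads' length; the fingertips stand 14 mm ahead of it and the grasp point (between the pads) lies 5 mm behind it (bot.finger_overhang is the distance from the TCP to the fingertips, in m); z points along the fingers, y is the line along which they close (so a half turn about z gives the same grasp; the last joint's range is limited). The gripper opens to 85 mm and grips with 20 to 120 N. Pads are 22 mm wide; open, the fingers measure 114 mm over their backs; the gripper's body (76 mm by 85 mm) begins 54 mm behind the grasp point. The pads swing forward as they close: fully open they stand 13 mm farther back than shut.
Start: joints at [-0.108, 0.477, 0.022, 1.555, -0.011, 1.109, -0.083], TCP at [0.675, 0, 0.245] pointing down, gripper open.
Joint ranges: [-2.96, 2.96], [-0.34, 2.1], [-1.41, 1.46], [0.24, 2.44], [-1.37, 4.51], [0.17, 1.92], [-2.96, 2.96]. Speed limits (rad/s): [2.39, 2.39, 3.14, 3.14, 3.14, 3.14, 3.14].

## Interface

Orientations are given as a unit quaternion [w, x, y, z].
In Python, from station import bot gives the robot as it stands.
- The arm moves only by the shell command python3 -m inch 'ROWS' [OPENING] [FORCE]. ROWS is JSON, a list of rows, each a list of 4 numbers: the shift along the tool's x, y, z in m, then the turn about the tool's z in degrees. A call has 1 to 12 rows; each row shifts and turns the commanded pose from where the row before left it, along the tool's axes as they then stand; what a row does not reach is not made up. A row lasts 1/10 s, in which the tool goes at most 50 mm and 8.59 degrees, less where a joint would pass 70% of its speed; a pose out of reach is approached as far as the arm can. A call is refused whole if a number of a shift passes 0.05 or a number of a turn 8.59, either way. A call with a gripper value outside its range is refused whole. OPENING is the finger opening in m, from 0 to 0.0854, set as the call begins (- or left out, the last holds). The fingers move at their own pace and stop on an object; FORCE is the grip in N (left out, the last holds). Time passes only in rows, so rows that do not move let the fingers close. It gives the time, the measured TCP pose, the force, the opening and the grip force at its end, in the units of the state.
- bot.get_obs(): the state, without advancing time (a new reading comes with each control period).
- bot.read_camera(name): name is "scene" or "side" or "wrist"; returns a dict with "color" (480x640x3 uint8, red, green, blue), "mtx" (3x3 intrinsics, pixels), "dist_coeffs" ([k1, k2, p1, p2, k3] as OpenCV has them; the pictures are not rectified), "world_from_camera" (4x4, takes a point from camera to world coordinates); the wrist camera has in their place "hand_eye" (4x4, takes a point from camera to tool coordinates, whose origin is the TCP and whose axes are the flange's). Camera axes: x right, y up, looking along -z (the intrinsics and any distortion apply to the point x, -y, -z); pixel columns grow to the right and rows downward; lengths in m; the calibration is good to about 2 mm. A picture is of the moment at which its call begins: read the wrist's pose just before it. There is no depth.
- bot.hand_in(): hands the job in; it is judged then, once.
The state is a dict: "t": time; "q": joint angles; "joint_vel": joint speeds; "joint_torque": joint torques, N m; "eef_pos": TCP position; "tool_rot": TCP orientation; "contact_force": force on the tool from outside, world axes, zero at the start; "torque": the same for the moment, N m; "gripper_width": opening from 0.0 (shut) to 1.0 (fully open); "grasp_force": force on a finger pad.
Only numpy, scipy, OpenCV 4.12 (cv2) and the standard library are available. Lean on these libraries where they do the work, as an engineer would, in place of code of your own. Each camera call takes 0.05 s, during which the arm holds its last target. There are 200 camera calls.

## Working session

There is one attempt and no reset: what is moved stays moved. The work goes in short steps, Python scripts to look and compute and a shell command to move; the robot and the scene stay as the last step left them, time stands still between calls to the robot, and variables do not carry over. Pictures are saved under pics/ and viewed, at most 10 in all, crops included, and the job is handed in when it is done.

```bash
ls; mkdir -p pics
python3 - <<'E'
from station import bot
import cv2,numpy as np
o=bot.get_obs();print(o)
ims=[]
for n in("scene","side"):
    c=bot.read_camera(n);np.savez(f"{n}0.npz",**c);cv2.imwrite(f"pics/{n}0.png",c["color"][:,:,::-1])
    print(n,c["mtx"],c["dist_coeffs"],c["world_from_camera"])
c=bot.read_camera("wrist");np.savez("wrist0.npz",pos=o["eef_pos"],rot=o["tool_rot"],**c);cv2.imwrite("pics/wrist0.png",c["color"][:,:,::-1]);print(c["hand_eye"])
E
```

```text
pics
{'t': 0.0, 'q': array([-0.10810056,  0.47778298,  0.02234227,  1.55644124, -0.01150893,
        1.10929523, -0.08309664]), 'joint_vel': array([ 0.00223172, -0.00075582,  0.00138875, -0.00065755, -0.00042318,
        0.00172633, -0.00168518]), 'joint_torque': array([-5.45967814e-04, -5.96443820e+01,  1.60769675e+00, -2.81194621e+01,
        1.24063640e-02,  9.39900521e-03,  2.20753498e-05]), 'eef_pos': array([ 6.74440025e-01, -1.10769495e-05,  2.44341533e-01]), 'tool_rot': array([-5.89702272e-04,  7.07099637e-01,  7.07113354e-01, -6.79005478e-04]), 'contact_force': array([-0.04899018,  0.39314129,  0.27816188]), 'torque': array([ 0.01927375,  0.03023325, -0.05318683]), 'grasp_force': 0.0, 'gripper_width': 0.9963637865877629}
scene [[504.21804907   0.         321.97013737]
 [  0.         504.21804907 236.95563145]
 [  0.           0.           1.        ]] [-0.02011961  0.          0.          0.          0.        ] [[-0.54726806 -0.62607088  0.5554574   1.19199722]
 [ 0.83690926 -0.41646814  0.35515798  0.34106041]
 [ 0.00897624  0.65923406  0.75188422  0.96376421]
 [ 0.          0.          0.          1.        ]]
side [[503.66747729   0.         324.29567523]
 [  0.         503.66747729 240.69182195]
 [  0.           0.           1.        ]] [-0.08311237  0.          0.          0.          0.        ] [[ 0.85157259  0.24076585 -0.46567793 -0.00718592]
 [-0.52378505  0.42762998 -0.73673728 -0.93647612]
 [ 0.02175667  0.87130041  0.49026752  0.65482315]
 [ 0.          0.          0.          1.        ]]
[[-1.39198408e-03  9.50128077e-01  3.11856857e-01  8.07581381e-02]
 [ 9.99998310e-01  9.48058504e-04  1.57509674e-03 -6.44236323e-04]
 [ 1.20088509e-03  3.11858523e-01 -9.50127791e-01 -1.29516813e-01]
 [ 0.00000000e+00  0.00000000e+00  0.00000000e+00  1.00000000e+00]]
```

View pics/scene0.png

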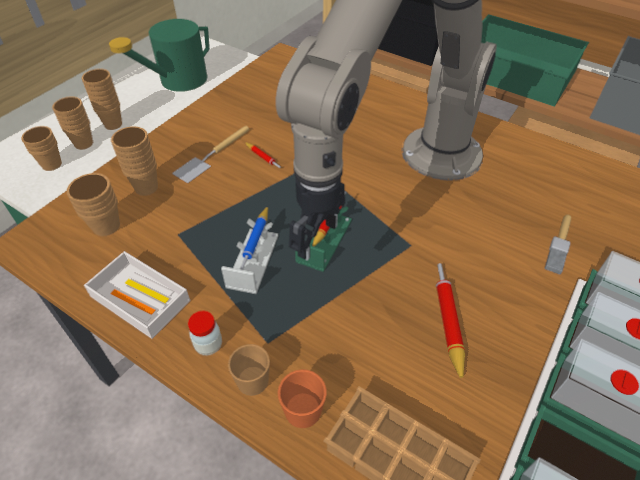

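View pics/side0.png

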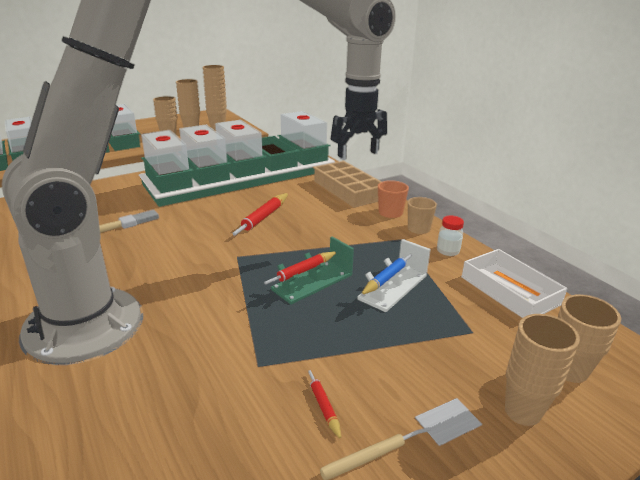

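Run:
```python
import cv2,numpy as np
s=cv2.imread("pics/side0.png")[220:320,225:445];s=cv2.resize(s,(792,360),interpolation=cv2.INTER_CUBIC);cv2.imwrite("pics/crop0.png",s)
```

```text
(no output)
```

View pics/crop0.png

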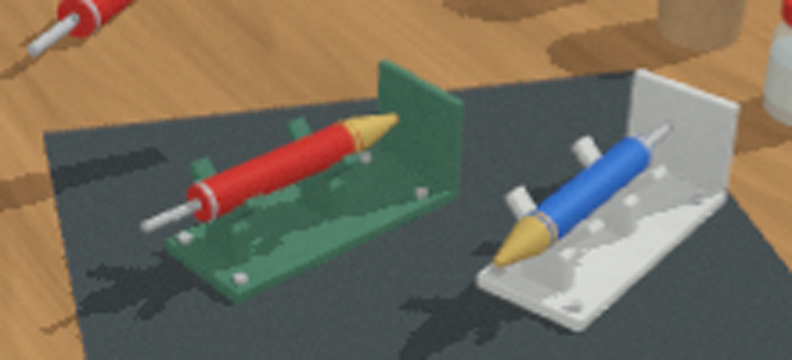

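View pics/wrist0.png

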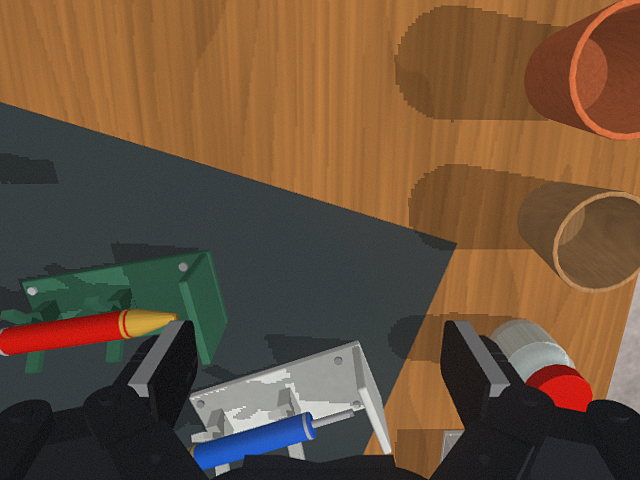

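The red handle in the green stand is at side px (305,267). The other reds are a large loose one at (260,215) and a small loose one at (323,402). The one in the green stand, spike out, is middle-sized and matches the job. The crop confirms its spike tip at side (265,283) and cone tip at (335,253), which is (178,318) in the wrist picture. The blue bystander is at (385,275).

```bash
cat > h.py <<'E'
import cv2,numpy as np
from scipy.spatial.transform import Rotation as R
def T(pos,q):
    M=np.eye(4);M[:3,:3]=R.from_quat(np.r_[q[1:],q[0]]).as_matrix();M[:3,3]=pos;return M
def load(f):
    c=dict(np.load(f))
    if "hand_eye" in c: c["world_from_camera"]=T(c["pos"],c["rot"])@c["hand_eye"]
    return c
def rays(c,p):
    u=cv2.undistortPoints(np.array(p,float).reshape(-1,1,2),c["mtx"],c["dist_coeffs"]).reshape(-1,2)
    W=c["world_from_camera"];d=np.c_[u[:,0],-u[:,1],-np.ones(len(u))]@W[:3,:3].T
    return W[:3,3],d/np.linalg.norm(d,axis=1)[:,None]
def onz(c,p,z):
    o,d=rays(c,p);return o+d*((z-o[2])/d[:,2])[:,None]
def tri(obs): # [(cam,pixel)...]
    A=0;b=0;L=[]
    for c,p in obs:
        o,d=rays(c,[p]);P=np.eye(3)-np.outer(d[0],d[0]);A=A+P;b=b+P@o;L.append((P,o))
    x=np.linalg.solve(A,b);return x,[np.linalg.norm(P@(x-o)) for P,o in L]
def red(im,roi):
    h=cv2.cvtColor(im,cv2.COLOR_RGB2HSV);m=(((h[...,0]<5)|(h[...,0]>174))&(h[...,1]>170)&(h[...,2]>60)).astype(np.uint8)
    k=np.zeros_like(m);x0,y0,x1,y1=roi;k[y0:y1,x0:x1]=m[y0:y1,x0:x1];return k
def axis(m):
    p=np.argwhere(m)[:,::-1].astype(np.float32);return cv2.minAreaRect(p)
E
python3 - <<'E'
from h import *
s=load("side0.npz");w=load("wrist0.npz")
print(tri([(s,(335.3,253.3)),(w,(178,318))]))
print("spike@.055",onz(s,[(264.7,283),(335.3,253.3)],.055))
print("rect",axis(red(s["color"],(255,240,345,295))))
b=onz(s,[(385,275)],.055);print(b)
E
```

```text
(array([ 0.55497441, -0.09460365,  0.05252211]), [np.float64(0.0010695077149809721), np.float64(0.0010695077149809518)])
spike@.055 [[ 0.35777315 -0.12828708  0.055     ]
 [ 0.55353936 -0.09867065  0.055     ]]
rect ((299.73712158203125, 267.28350830078125), (10.05192756652832, 47.416664123535156), 66.03751373291016)
[[ 0.59808083 -0.23003324  0.055     ]]
```

```bash
python3 -m inch '[[-0.0187,-0.0362,0,0],[-0.0187,-0.0362,0,0],[-0.0187,-0.0362,0,0],[-0.0187,-0.0362,0,0],[-0.0187,-0.0362,0,0],[-0.0187,-0.0362,0,0]]' 0.06 80; python3 -m inch '[[0,0,0,8.14],[0,0,0,8.14],[0,0,0,8.14],[0,0,0,8.14],[0,0,0,8.14],[0,0,0,8.14],[0,0,0,8.14],[0,0,0,8.14],[0,0,0,8.14],[0,0,0,8.14],[0,0,0,0],[0,0,0,0]]'
python3 - <<'E'
from station import bot
import cv2,numpy as np
o=bot.get_obs();c=bot.read_camera("wrist");print(o["t"],o["q"])
np.savez("wrist1.npz",pos=o["eef_pos"],rot=o["tool_rot"],**c);cv2.imwrite("pics/wrist1.png",c["color"][:,:,::-1])
E
```

```text
t: 0.75
eef_pos: [0.456, -0.1128, 0.2451]
tool_rot: [-0.0, 0.707, 0.707, -0.0]
contact_force: [0.6, -1.0, -0.1]
gripper_width: 0.704
grasp_force: 0.0
t: 1.95
eef_pos: [0.4577, -0.1121, 0.2452]
tool_rot: [-0.0, 0.997, 0.077, -0.0]
contact_force: [-0.5, -0.6, -0.0]
gripper_width: 0.708
grasp_force: 0.0
1.95 [-0.06306522  0.1360967   0.1883453   2.03630941 -0.03079969  0.9720063
 -1.27586135]
```

View pics/wrist1.png

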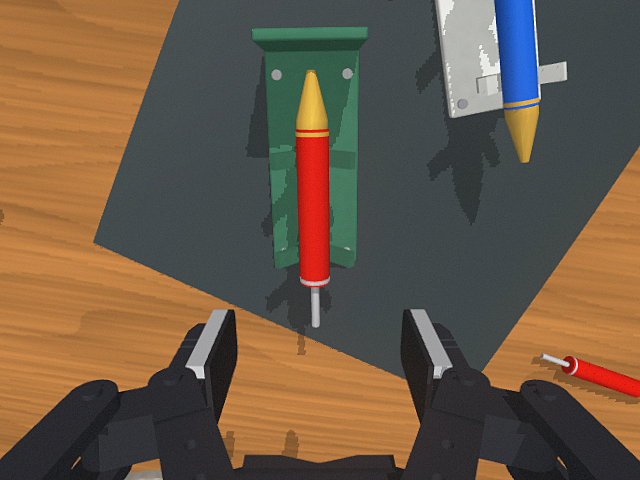

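Cone tip is at (311,70), spike tip at (316,327), handle columns 296–329, and the plate's top edge runs along rows 28–38. I'll triangulate these with the side view.

Run:
```python
from h import *
s=load("side0.npz");w=load("wrist1.npz")
a=tri([(s,(335.3,253.3)),(w,(311,70))]);b=tri([(s,(264.7,283)),(w,(316,327))]);print(a,b)
m=red(w["color"],(280,100,345,300));r=axis(m);print(r, m.sum())
print(tri([(s,r[0] and axis(red(s["color"],(255,240,345,295)))[0]),(w,r[0])]))
z=.055
P=onz(w,[(311,70),(316,327)],z);d=P[0]-P[1];mid=P.mean(0);print(P,np.linalg.norm(d),mid,np.degrees(np.arctan2(d[1],d[0])))
# handle ends via mask rows
for row in (140,270):
    x=np.where(m[row])[0];q=onz(w,[(x[0],row),(x[-1]+1,row)],z);print(row,q.mean(0),np.linalg.norm(q[1]-q[0]))
ys=np.where(m.any(1))[0];H=onz(w,[(312.5,ys[0]),(314.5,ys[-1]+1)],z);print(ys[0],ys[-1],H,H.mean(0))
B=onz(w,[(277,75),(347.5,73.5)],.012);print("bolts",B,B.mean(0))
g=onz(w,[(252,38),(367,38)],.076);print("plate top inner",g,g.mean(0))
t=T(w["pos"],w["rot"]);print("mid in tool",np.linalg.inv(t)@np.r_[mid,1]); print("dir tool",t[:3,:3].T@d)
```

```text
(array([ 0.5563577 , -0.09159105,  0.05049071]), [np.float64(0.0015968528570898422), np.float64(0.0015968528570897552)]) (array([ 0.3570352 , -0.12575626,  0.05464337]), [np.float64(0.0019030959696557032), np.float64(0.0019030959696556473)])
((312.53369140625, 207.4700469970703), (157.21469116210938, 32.24460220336914), 89.51445770263672) 4559
(array([ 0.45556294, -0.10614531,  0.05114042]), [np.float64(0.0008233174463386322), np.float64(0.0008233174463386368)])
[[ 0.55474731 -0.09084896  0.055     ]
 [ 0.35547818 -0.12465489  0.055     ]] 0.20211636924944817 [ 0.45511274 -0.10775192  0.055     ] 9.628530877088446
140 [ 0.5072947  -0.09901211  0.055     ] 0.02408611079814074
270 [ 0.40652513 -0.11609374  0.055     ] 0.02407654464711116
129 286 [[ 0.51504054 -0.09785416  0.055     ]
 [ 0.39171605 -0.11791993  0.055     ]] [ 0.45337829 -0.10788704  0.055     ]
bolts [[ 0.5494843  -0.06356971  0.012     ]
 [ 0.55908457 -0.11876869  0.012     ]] [ 0.55428443 -0.0911692   0.012     ]
plate top inner [[ 0.56711989 -0.05111972  0.076     ]
 [ 0.57825229 -0.12397769  0.076     ]] [ 0.57268609 -0.0875487   0.076     ]
mid in tool [-0.00184073 -0.0046765   0.19022407  1.        ]
dir tool [ 2.02096380e-01 -2.84223312e-03 -4.07862213e-05]
```

```bash
python3 -m inch '[[-0.002,-0.0047,0,-0.8],[0,0,0.03,0],[0,0,0.03,0],[0,0,0.03,0],[0,0,0.03,0],[0,0,0.01,0],[0,0,0,0],[0,0,0,0]]'
python3 - <<'E'
from station import bot
from h import *
o=bot.get_obs();c=bot.read_camera("wrist")
np.savez("wrist2.npz",pos=o["eef_pos"],rot=o["tool_rot"],**c);cv2.imwrite("pics/wrist2.png",c["color"][:,:,::-1])
E
```

```text
t: 2.8
eef_pos: [0.4558, -0.1079, 0.1162]
tool_rot: [0.0, 0.997, 0.082, 0.001]
contact_force: [-0.4, -0.2, -0.3]
gripper_width: 0.705
grasp_force: 0.0
```

View pics/wrist2.png

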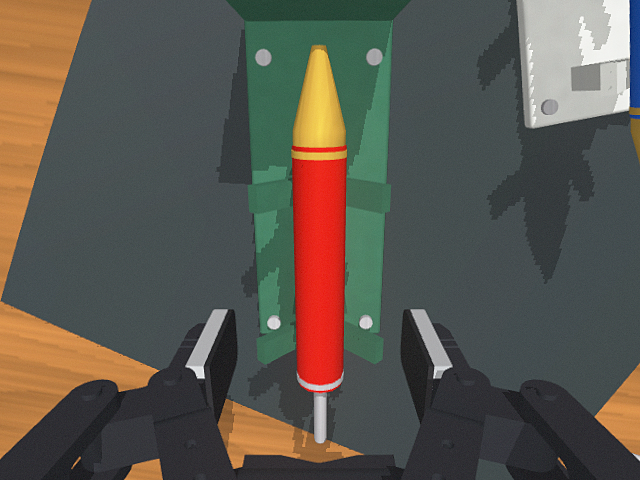

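Cone tip is now at (319,46) and spike tip at (320,442). The bar runs straight down the middle between the fingers.

Run:
```python
from h import *
w=load("wrist1.npz");v=load("wrist2.npz")
a=tri([(v,(319,46)),(w,(311,70))]);b=tri([(v,(320,442)),(w,(316,327))]);print(a,b,np.linalg.norm(a[0]-b[0]))
P=onz(v,[(319,46),(320,442)],.054);t=np.linalg.inv(T(v["pos"],v["rot"]));print(P.mean(0),np.linalg.norm(P[0]-P[1]),t[:3,:3]@P.mean(0)+t[:3,3],t[:3,:3]@(P[0]-P[1]))
B=onz(v,[(263.5,57),(374,57),(274,323),(366,323)],.012);print(B@t[:3,:3].T+t[:3,3])
```

```text
(array([ 0.55448069, -0.09090245,  0.05978039]), [np.float64(7.055289328693989e-05), np.float64(7.055289328692154e-05)]) (array([ 0.35633123, -0.1243195 ,  0.05659609]), [np.float64(0.00021316111389616514), np.float64(0.0002131611138961252)]) 0.2009727538011358
[ 0.45448643 -0.10762997  0.054     ] 0.20410585249534322 [-0.00134267 -0.00047001  0.06220537] [ 0.20410543 -0.00034465  0.00023187]
[[ 0.10025928 -0.0287499   0.10431508]
 [ 0.10018333  0.02729407  0.10432645]
 [-0.0509908  -0.02836538  0.10414328]
 [-0.05107997  0.02806314  0.10415471]]
```

```bash
python3 -m inch '[[-0.001,-0.0005,0.0165,0],[0,0,0.0165,0],[0,0,0.0165,0],[0,0,0.0165,0],[0,0,0,0],[0,0,0,0]]'; python3 -m inch '[[0,0,0,0],[0,0,0,0],[0,0,0,0],[0,0,0,0],[0,0,0,0],[0,0,0,0],[0,0,0,0],[0,0,0,0]]' 0 80
```

```text
t: 3.45
eef_pos: [0.4548, -0.1076, 0.0503]
tool_rot: [0.0, 0.997, 0.082, 0.001]
contact_force: [-0.0, 0.3, 0.2]
gripper_width: 0.702
grasp_force: 0.0
t: 4.25
eef_pos: [0.4549, -0.1084, 0.0504]
tool_rot: [0.001, 0.997, 0.082, 0.001]
contact_force: [-0.7, -2.5, 7.6]
gripper_width: 0.252
grasp_force: 77.9
```

```bash
python3 -m inch '[[0,0,-0.005,0],[0,0,-0.01,0],[0,0,-0.015,0],[0,0,-0.02,0],[0,0,-0.02,0],[0,0,-0.02,0],[0,0,-0.02,0],[0,0,-0.01,0],[0,0,0,0],[0,0,0,0]]'
python3 - <<'E'
from station import bot
from h import *
o=bot.get_obs();c=bot.read_camera("wrist")
np.savez("wrist3.npz",pos=o["eef_pos"],rot=o["tool_rot"],**c);a=c["color"][:,:,::-1]
np.savez("side3.npz",**bot.read_camera("side"));b=dict(np.load("side3.npz"))["color"][:,:,::-1]
cv2.imwrite("pics/lift.png",np.hstack([cv2.resize(a,(400,300)),cv2.resize(b[190:340,220:420],(400,300),interpolation=cv2.INTER_CUBIC)]))
E
```

```text
t: 5.25
eef_pos: [0.4537, -0.1073, 0.169]
tool_rot: [-0.0, 0.997, 0.082, -0.0]
contact_force: [0.1, -0.3, -1.5]
gripper_width: 0.256
grasp_force: 78.3
```

View pics/lift.png

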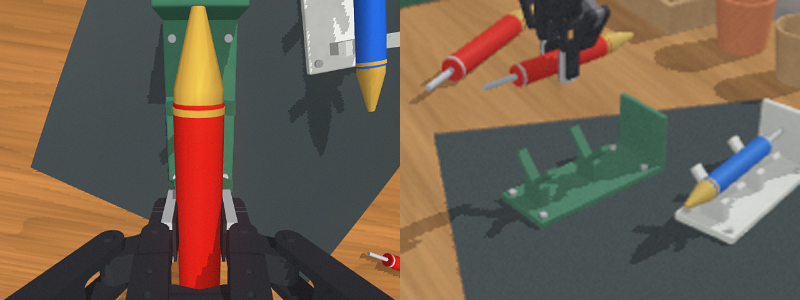

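Lifted level, and the stand is empty. Now I'll turn it end for end.

```bash
python3 -m inch '[[0,0,0,-4.5],[0,0,0,-8.5],[0,0,0,-8.5],[0,0,0,-8.5],[0,0,0,-8.5],[0,0,0,-8.5],[0,0,0,-8.5],[0,0,0,-8.5],[0,0,0,-8.5],[0,0,0,-8.5],[0,0,0,-8.5],[0,0,0,-8.5]]'; python3 -m inch '[[0,0,0,-8.5],[0,0,0,-8.5],[0,0,0,-8.5],[0,0,0,-8.5],[0,0,0,-8.5],[0,0,0,-8.5],[0,0,0,-8.5],[0,0,0,-8.5],[0,0,0,-8.5],[0,0,0,-5.5],[0,0,0,0],[0,0,0,0]]'
python3 - <<'E'
from station import bot
from h import *
o=bot.get_obs();c=bot.read_camera("wrist");print(o["q"],o["eef_pos"],o["tool_rot"],R.from_matrix(T(o["eef_pos"],o["tool_rot"])[:3,:3]).as_matrix())
np.savez("wrist4.npz",pos=o["eef_pos"],rot=o["tool_rot"],**c);a=c["color"][:,:,::-1]
c=bot.read_camera("side");np.savez("side4.npz",**c);b=c["color"][:,:,::-1]
cv2.imwrite("pics/turn.png",np.hstack([cv2.resize(a,(400,300)),cv2.resize(b[190:340,220:420],(400,300),interpolation=cv2.INTER_CUBIC)]))
E
```

```text
t: 6.55
eef_pos: [0.4534, -0.1074, 0.1682]
tool_rot: [-0.001, 0.59, 0.808, -0.0]
contact_force: [-0.1, 0.5, -1.1]
gripper_width: 0.256
grasp_force: 78.3
t: 7.75
eef_pos: [0.4536, -0.1075, 0.1686]
tool_rot: [-0.001, -0.08, 0.997, 0.0]
contact_force: [-0.2, -0.2, -1.9]
gripper_width: 0.255
grasp_force: 78.3
[ 0.39751676  0.25646189 -0.34135861  2.09586341  0.11709615  0.80825235
  1.71725443] [ 0.45363422 -0.10753444  0.16862438] [-6.29605671e-04 -8.04818962e-02  9.96755822e-01  3.16656858e-04] [[-9.87044536e-01 -1.60441198e-01 -1.30609653e-03]
 [-1.60441996e-01  9.87045128e-01  5.29915417e-04]
 [ 1.20415595e-03  7.32602851e-04 -9.99999007e-01]]
```

View pics/turn.png

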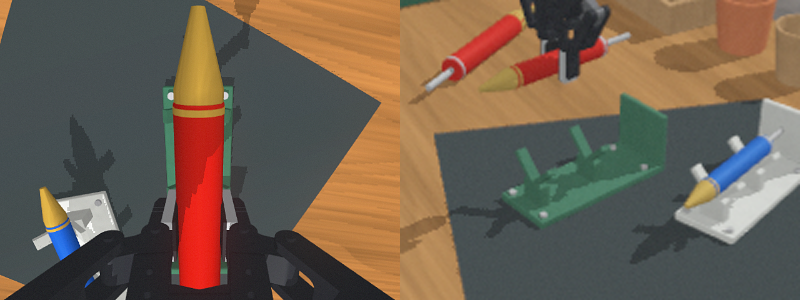

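The cone now points out to the front, at side (260.5,235), with the spike at (335,208). I'll check the mid-point along the axis using the same camera as at the start.

Run:
```python
from h import *
s=load("side4.npz")
for z,p in((.055,[(264.7,283),(335.3,253.3)]),(.174,[(260.5,235),(335,208)])):
    P=onz(s,p,z);d=P[1]-P[0];print(P.mean(0),np.linalg.norm(d),np.degrees(np.arctan2(d[1],d[0])))
c3=load("side3.npz")
P=onz(c3,[(262.5,233.5),(336.5,207.5)],.174);print(P.mean(0),np.linalg.norm(P[1]-P[0]))
w=load("wrist4.npz")
# mid grip check: ring (red/brass boundary) before & after in wrist frame
for f in("wrist3.npz","wrist4.npz"):
    c=load(f);m=red(c["color"],(270,100,370,300));ys=np.where(m.any(1))[0];print(f,ys[0],np.where(m[200])[0][[0,-1]],np.where(m[280])[0][[0,-1]])
```

```text
[ 0.45565626 -0.11347887  0.055     ] 0.19799378752183203 8.602739588430023
[ 0.44927832 -0.11636511  0.174     ] 0.19824285135459782 9.30185815026296
[ 0.4544789 -0.1142566  0.174    ] 0.19594421380556482
wrist3.npz 164 [278 358] [281 356]
wrist4.npz 164 [278 357] [281 356]
```

```bash
python3 -m inch '[[-0.003,0,0.01,0],[0,0,0.02,0],[0,0,0.02,0],[0,0,0.02,0],[0,0,0.015,0],[0,0,0.01,0],[0,0,0.005,0],[0,0,0,0],[0,0,0,0]]'
```

```text
t: 8.75
eef_pos: [0.4575, -0.107, 0.0697]
tool_rot: [0.0, -0.082, 0.997, -0.0]
contact_force: [1.0, -0.0, -2.7]
gripper_width: 0.249
grasp_force: 78.3
```

```bash
python3 -m inch '[[0,0,0.005,0],[0,0,0.005,0],[0,0,0.005,0],[0,0,0.003,0],[0,0,0,0],[0,0,0,0]]'
```

```text
t: 9.35
eef_pos: [0.4571, -0.1075, 0.0512]
tool_rot: [-0.0, -0.082, 0.997, -0.0]
contact_force: [0.5, -2.3, -1.3]
gripper_width: 0.252
grasp_force: 78.4
```

```bash
python3 -m inch '[[0,0,0,0],[0,0,0,0],[0,0,0,0],[0,0,0,0],[0,0,0,0],[0,0,0,0],[0,0,0,0]]' 0.06; python3 -m inch '[[0,0,-0.01,0],[0,0,-0.02,0],[0,0,-0.03,0],[0,0,-0.03,0],[0,0,-0.04,0],[0,0,-0.03,0],[0,0,-0.03,0],[0,0,0,0],[0,0,0,0],[0,0,0,0]]'
python3 - <<'E'
from station import bot
from h import *
o=bot.get_obs();c=bot.read_camera("wrist")
np.savez("wrist5.npz",pos=o["eef_pos"],rot=o["tool_rot"],**c);a=c["color"][:,:,::-1]
c=bot.read_camera("side");np.savez("side5.npz",**c);b=c["color"][:,:,::-1]
cv2.imwrite("pics/w5.png",np.vstack([a[:,:],cv2.resize(b[230:310,240:440],(640,256),interpolation=cv2.INTER_CUBIC)])[:736].copy()[120:720])
E
```

```text
t: 10.05
eef_pos: [0.457, -0.107, 0.0513]
tool_rot: [0.0, -0.082, 0.997, 0.0]
contact_force: [0.6, 0.7, 0.5]
gripper_width: 0.704
grasp_force: 0.0
t: 11.05
eef_pos: [0.4562, -0.1069, 0.2406]
tool_rot: [-0.001, -0.082, 0.997, 0.0]
contact_force: [-0.4, 0.5, -0.1]
gripper_width: 0.702
grasp_force: 0.0
```

View pics/w5.png

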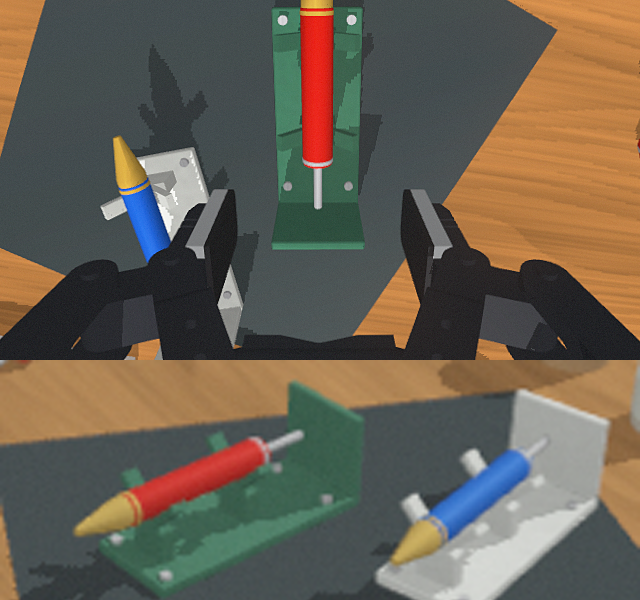

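The punch lies in both notches with its cone out. The cone tip is at side (263.8,284.1) and the spike tip at (334.7,253.1), each within about 1 px of the original bar ends. The blue punch looks untouched. One numeric check, then hand in.

Run:
```python
from h import *
from station import bot
s=load("side5.npz");w=load("wrist5.npz")
P=onz(s,[(263.8,284.1),(334.7,253.1)],.055);print("side",P.mean(0),"before [.4557 -.1135]")
m=red(w["color"],(280,100,345,300));ys=np.where(m.any(1))[0];H=onz(w,[(317,ys[0]),(317,ys[-1]+1)],.055);print(H,H.mean(0),np.linalg.norm(H[0]-H[1]),"before [.4534 -.1079]")
print(tri([(s,(334.7,253.1)),(w,(317.5,328))]))
ok=np.linalg.norm((P.mean(0)-[.4557,-.1135,.055])[:2])<.006 and np.linalg.norm((H.mean(0)-[.4534,-.1079,.055])[:2])<.007
print(ok, bot.hand_in() if ok else "not handed in")
```

```text
side [ 0.45357917 -0.1141361   0.055     ] before [.4557 -.1135]
[[ 0.3950753  -0.11726086  0.055     ]
 [ 0.51793422 -0.09723207  0.055     ]] [ 0.45650476 -0.10724647  0.055     ] 0.1244807870889397 before [.4534 -.1079]
(array([ 0.55677658, -0.09064836,  0.0501908 ]), [np.float64(0.0004099153019544748), np.float64(0.00040991530195441775)])
the job is handed in; nothing more can be done
True None
```

The red-handled punch is turned end for end and back in both notches of the green stand, brass cone out in front, centred to within about 3 mm of where it lay before; the blue punch looks unmoved, and the job was handed in shortly after t = 11 s (no verdict was returned).

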